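# Shut the battery dock of the brain-wave recorder

## Robot

A 6-joint arm with a two-finger parallel gripper is mounted at the origin on the work surface. World frame = base frame: x ahead of the robot, y to its left, z up, the work surface at z = 0. Lengths are in m, angles in rad, forces in N, time in s.
With the tool pointing down it reaches from about 0.325 to 0.75 m from the base axis. Payload 7.6 kg.
Tool frame: the origin (TCP) lies at the very end of the fingers, on their centre line; the grasp point (between the pads) lies env.tcp_to_grasp behind it (env.tcp_to_grasp is the distance from the TCP to the grasp point, in m); z points along the fingers, y is the line along which they close (so a half turn about z gives the same grasp; the last joint's range is limited). The gripper opens to 85 mm and grips with 20 to 120 N. Pads are 22 mm wide; open, the fingers measure 114 mm over their backs; the gripper's body (76 mm by 85 mm) begins 54 mm behind the grasp point. The pads swing forward as they close: fully open they stand 13 mm farther back than shut.
Start: joints at [1.082, 0.052, 1.401, -0, 1.689, -0.07], TCP at [0.213, 0.48, 0.231] pointing down, gripper open.
Joint ranges: [-2.9, 2.9], [-0.91, 2.17], [0.12, 2.37], [-1.06, 4.2], [0.26, 2.73], [-2.93, 2.93]. Speed limits (rad/s): [2.57, 2.57, 3.01, 3.14, 3.14, 3.14].

## Interface

Orientations are given as [roll, pitch, yaw] about the fixed x, y, z axes, in that order (R = Rz(yaw) Ry(pitch) Rx(roll)).
In Python, from bench import env, viewer gives the robot as it stands. The module is installed in compiled form; this text tells all that it offers.
- The arm moves only by the tool move_arm, never from a script. Its argument "series" is a list of rows, each an object with "linear": the shift along the tool's x, y, z in mm, a list of three; "turn": the turn, a rotation vector about the tool's x, y, z in rad, a list of three; "gripper": the finger opening in mm, from 0 to 85.4. A call has 1 to 5 rows; each row shifts and turns the commanded pose from where the row before left it, along the tool's axes as they then stand; what a row does not reach is not made up. A row lasts 1/12 s, in which the tool goes at most 41.7 mm and 7.16 degrees, less where a joint would pass 70% of its speed; a pose out of reach is approached as far as the arm can. A call with a gripper value outside its range is refused whole. The fingers move at their own pace and stop on an object; "squeeze" is the grip in N (left out, the last holds). Time passes only in rows, so rows that do not move let the fingers close. It gives the time, the measured TCP pose, the force, the opening and the grip force at its end, in the units of the state.
- env.get_state(): the state, without advancing time (a new reading comes with each control period).
- viewer.get_image(name): name is "scene" or "top" or "wrist"; returns a dict with "img" (480x640x3 uint8, blue, green, red), "intrinsics" (3x3 intrinsics, pixels), "world_from_camera" (4x4, takes a point from camera to world coordinates); the wrist camera has in their place "hand_eye" (4x4, takes a point from camera to tool coordinates, whose origin is the TCP and whose axes are the flange's). Camera axes: x right, y up, looking along -z (the intrinsics and any distortion apply to the point x, -y, -z); pixel columns grow to the right and rows downward; lengths in m; the calibration is good to about 2 mm. A picture is of the moment at which its call begins: read the wrist's pose just before it. There is no depth.
- env.hand_in(): hands the job in; it is judged then, once.
The state is a dict: "time": time; "joint_pos": joint angles; "joint_vel": joint speeds; "tau": joint torques, N m; "tcp_pos": TCP position; "orientation": TCP orientation; "wrist_force": force on the tool from outside, world axes, zero at the start; "torque": the same for the moment, N m; "opening": opening from 0.0 (shut) to 1.0 (fully open); "grip_force": force on a finger pad.
Only numpy, scipy, OpenCV 4.12 (cv2) and the standard library are available. Lean on these libraries where they do the work, as an engineer would, in place of code of your own. Each camera call takes 0.05 s, during which the arm holds its last target. There are 200 camera calls.

## Task

Make the recorder ready for the next driving session: push the battery pack along its bay until it is fully home against the contact block, then swing the gate fully shut behind it, and then slide the bolt all the way across the gate. Do it all by pushing with the fingertips: do not pinch, lift or tip the battery, and leave the mug, the jar and the keypad where they are.

Things in the scene. Friction and masses are not known exactly. Their poses are not given: they have to be found in the camera images.
- dock: White box fixed to the desk, 60 mm high, x 0 to 220, y -72 to 150 mm. Origin: desk level, below the middle of the battery bay's mouth, in the front face; x points into the bay, y left when looking in, z up. The bay is a channel open above and at the mouth, y -39 to 39; its floor, 16 mm above the desk, runs on outside as a sill to x = -85. Nothing but sill, gate and bolt is in front.
- bay_end (a point): Middle of the face of the grey contact block that closes the bay at its inner end: dock x = 135, y = 0, 36 mm above the desk. The block is as high as the dock.
- battery: Loose black pack, 130 (x) by 70 by 40 mm high, about 0.5 kg, sliding with 2 to 6 N of friction. Origin: centre of its underside; x points the way it slides in. It lies on the bay floor, at first sticking 45 to 75 mm out of the mouth. Home, it touches the contact block: its origin is then at dock x = 70 and its outer end 5 mm inside the mouth.
- gate (a joint): Angle a (rad) of the flat aluminium gate. 0 = shut, growing as it swings out, at most 2.0; starts at 1.5 to 1.9. From the hinge it runs along (-sin a, cos a) in the dock's x, y; its outer face, the one to push, looks along (-cos a, -sin a). It stays where left: friction under 1 N at the edge, no spring or catch. Shut, its outer face is at dock x = -14 mm. A battery sticking out blocks it.
- gate_hinge (a point): Upright hinge axis of the gate, at dock x = -10, y = -46 mm (right of the mouth when looking in), 39 mm above the desk.
- gate_edge (a point): Middle of the gate's free edge, 92 mm from the hinge axis, 39 mm above the desk. The gate is 8 mm thick and 40 mm high, its lower edge 19 mm above the desk.
- bolt (a joint): Travel (m) of the steel bolt on the front face, left of the mouth when looking in. 0 = fully across, its end 18 mm over the shut gate; 0.030 = fully withdrawn; end stops at both. It moves along the dock's y, towards -y to lock, with 2 N of friction, and stays where left; starts at 0.024 to 0.030. The bar is 100 mm long, 12 high, 8 thick, at dock x -24 to -16, centred 40 mm above the desk.
- bolt_tab (a point): Middle of the top edge of the bolt's black push tab, an upright plate standing out of the middle of the bar: 8 mm thick along y, from dock x = -23 to -65, 28 to 62 mm above the desk. The point is at dock x = -44, y = 78 mm + travel, z = 62. Two small steel staples round the bar at dock y = 55 and 134 reach out to x = -28 and do not stop it.
- mug: White mug standing on the desk, 72 mm across, 85 high, with a handle. Origin: centre of its underside. To be left alone.
- jar: Small clear jar with a white cap, 60 mm across, 65 high. Origin: centre of its underside. To be left alone.
- keypad: Grey answer keypad with four round keys lying flat on the desk, 110 by 50 by 29 mm high. Origin: centre of its underside. To be left alone.
Not all that is in view belongs to the job. What is shaped like the battery but pink or purple is not meant.

How it is judged:
By the outcome, as a careful person would: the job done as asked, in the order asked, and still so for the second after the job is handed in, with the robot touching nothing.
It also fails if it takes over 61 s, if anything falls off the work surface, if the arm or the gripper's body presses on something with over 40 N, if the wrist force passes 120 N, or if a joint passes its speed limit or range.

## Working session

There is one attempt and no reset: what is moved stays moved. The work goes in short steps, Python scripts to look and compute and a tool call to move; the robot and the scene stay as the last step left them, time stands still between calls to the robot, and variables do not carry over. Pictures are saved under pics/ and viewed, at most 10 in all, crops included, and the job is handed in when it is done.

Besides the shell and the picture viewer there is one more tool, called after "Emit:" by a JSON object that holds its "op" and its "data", one argument or row to a line. move_arm: Moves the arm, as the interface text tells. Its arguments: {"type":"object","properties":{"series":{"type":"array"},"squeeze":{"type":"number"}},"required":["series"]}

```bash
mkdir -p pics; ls; python3 - <<'E'
from bench import env, viewer
import cv2,numpy as np,pickle
print(env.get_state()); print(env.tcp_to_grasp)
for n in("scene","top"):
    d=viewer.get_image(n); cv2.imwrite(f"pics/{n}0.png",d["img"]); pickle.dump(d,open(f"{n}0.pkl","wb"))
    print(n,d["intrinsics"],d["world_from_camera"],d.keys())
E
```

```text
pics
{'time': 0.0, 'joint_pos': array([ 1.08174065e+00,  5.28748205e-02,  1.40170971e+00, -3.61215400e-05,
        1.68860834e+00, -7.03197796e-02]), 'joint_vel': array([-1.15339109e-03,  9.86267480e-04, -1.33753450e-04, -2.27028883e-05,
       -1.04520961e-03,  7.28713268e-05]), 'tau': array([-2.91287151e-04, -3.81658995e+01, -3.60182905e+01, -1.07892495e-04,
        6.15996192e-03, -2.08187276e-05]), 'tcp_pos': array([0.21332573, 0.4793797 , 0.23046009]), 'orientation': array([-3.13999387e+00, -7.66450878e-05,  2.72285248e+00]), 'wrist_force': array([ 0.12165531, -0.53945977, -0.05799172]), 'torque': array([-0.00355524,  0.00549635, -0.00941165]), 'grip_force': 0.0, 'opening': 1.0020615338032144}
0.0187
scene [[609.7682097    0.         312.85151327]
 [  0.         609.7682097  242.68725025]
 [  0.           0.           1.        ]] [[-0.56557102 -0.60137644  0.5643366   1.2049366 ]
 [ 0.82469257 -0.40959101  0.39002226  0.52980967]
 [-0.003403    0.68598949  0.72760349  0.93258649]
 [ 0.          0.          0.          1.        ]] dict_keys(['img', 'intrinsics', 'world_from_camera'])
top [[609.66336778   0.         313.25193166]
 [  0.         609.66336778 236.96760073]
 [  0.           0.           1.        ]] [[-0.02592466  0.99114816 -0.13020463  0.35509112]
 [-0.999633   -0.02672709 -0.00441888  0.07439758]
 [-0.00785976  0.13004229  0.9914773   1.42434216]
 [ 0.          0.          0.          1.        ]] dict_keys(['img', 'intrinsics', 'world_from_camera'])
```

View pics/scene0.png

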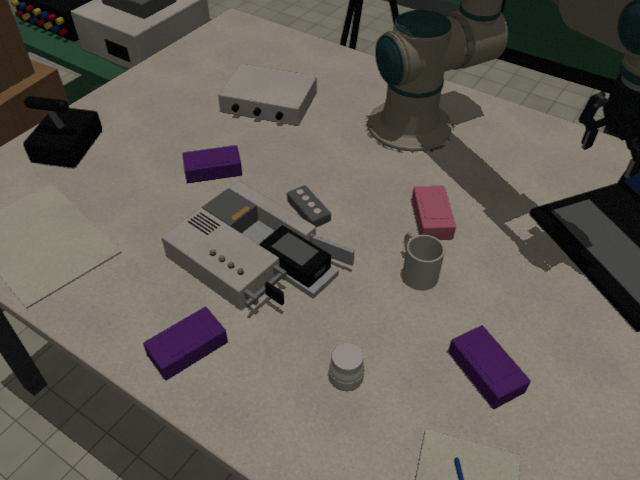

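View pics/top0.png

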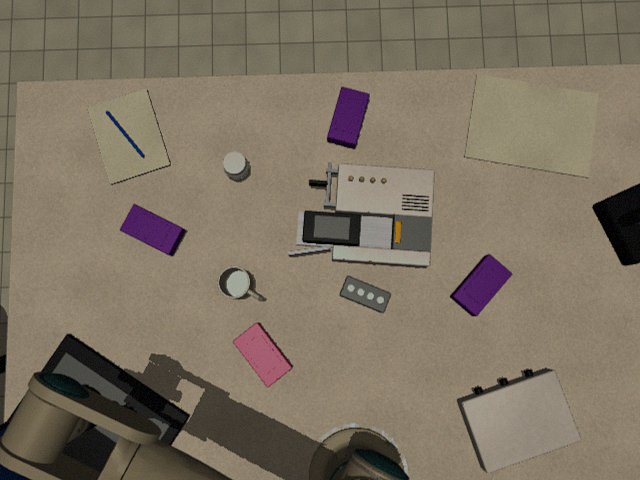

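The top view shows the dock at about px (335–433, 165–265). The open battery bay faces left in the image. The black pack is at (303–360, 210–245), the gate at (290–330, 250) and the bolt tab at (310–327, 183). The pink block at (262,354) and the purple ones at (348,117), (152,230) and (481,285) are decoys. Only the black block lying in the bay fits the description. I'll confirm it in one enlarged crop.

```bash
python3 - <<'E'
import cv2
a=cv2.imread("pics/top0.png")[150:280,275:450]
cv2.imwrite("pics/c1.png",cv2.resize(cv2.convertScaleAbs(a,alpha=1.4),None,fx=4.5,fy=4.5,interpolation=cv2.INTER_CUBIC))
a=cv2.imread("pics/scene0.png")[170:315,150:370]
cv2.imwrite("pics/c2.png",cv2.resize(cv2.convertScaleAbs(a,alpha=1.4),None,fx=3.6,fy=3.6,interpolation=cv2.INTER_CUBIC))
E
```

```text
(no output)
```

View pics/c1.png

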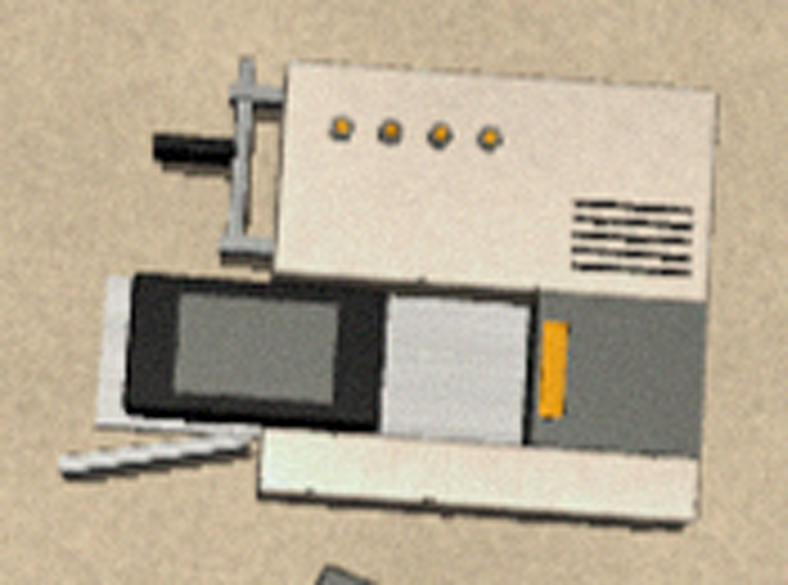

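View pics/c2.png

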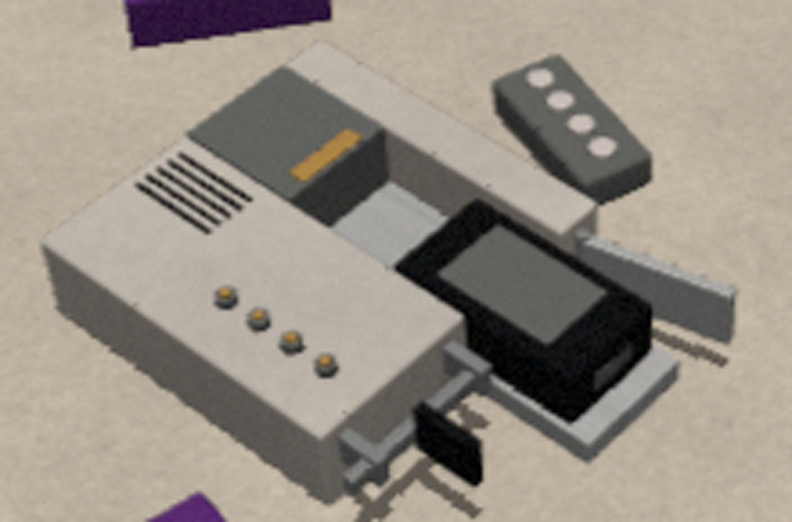

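The crop confirms the black pack with a grey label, lying on the bay floor with the sill under it. In the top crop the dock's top corners are at (289,62), (716,93), (697,515), (262,487), with inner mouth corners at (275,275) and (264,430). The tab is at (155–235,150) and the gate's free edge at (62,465). In the scene crop the dock corners are at (330,440), (42,245), (322,40), (597,205). Next I'll cast rays.

```bash
cat > h.py <<'E'
import numpy as np, pickle
from scipy.optimize import least_squares
from scipy.spatial.transform import Rotation as Ro
CAM={n:pickle.load(open(f"{n}0.pkl","rb")) for n in("scene","top")}
def cast(n,uv,z):
    d=CAM[n];K=d["intrinsics"];T=d["world_from_camera"]
    r=np.linalg.inv(K)@[uv[0],uv[1],1]; r=T[:3,:3]@[r[0],-r[1],-r[2]]
    return T[:3,3]+r*(z-T[2,3])/r[2]
def c1(u,v): return (u/4.5+275-.4,v/4.5+150-.4)
def c2(u,v): return (u/3.6+150-.4,v/3.6+170-.4)
def fit(P,D):
    f=lambda p:((np.c_[np.cos(p[2])*D[:,0]-np.sin(p[2])*D[:,1]+p[0],np.sin(p[2])*D[:,0]+np.cos(p[2])*D[:,1]+p[1]]-P)*1e3).ravel()
    r=least_squares(f,[P[:,0].mean(),P[:,1].mean(),-1.57]); return r.x,r.fun.reshape(-1,2)
def todock(p,P):
    c,s=np.cos(p[2]),np.sin(p[2]); d=np.asarray(P)[:2]-p[:2]; return np.array([c*d[0]+s*d[1],-s*d[0]+c*d[1]])*1e3
def toworld(p,x,y):
    c,s=np.cos(p[2]),np.sin(p[2]); return np.array([p[0]+(c*x-s*y)/1e3,p[1]+(s*x+c*y)/1e3])
E
python3 - <<'E'
from h import *
np.set_printoptions(precision=4,suppress=True)
pt=np.array([cast("top",c1(*q),.06)[:2] for q in[(289,62),(716,93),(697,515),(262,487),(275,275),(264,430)]])
dt=np.array([(0,150),(220,150),(220,-72),(0,-72),(0,39),(0,-39)])/1e3
ps=np.array([cast("scene",c2(*q),.06)[:2] for q in[(330,440),(42,245),(322,40),(597,205),(465,320)]])
a,ra=fit(pt,dt);b,rb=fit(ps,dt[:5]);c,rc=fit(np.r_[pt,ps],np.r_[dt,dt[:5]])
for q,r in((a,ra),(b,rb),(c,rc)):print(q);print(r.round(1).tolist())
np.save("dock.npy",c)
print("batt out",[todock(c,cast("top",c1(*q),.056)).round(1) for q in[(133,275),(126,412),(386,292),(378,430)]])
print("batt sc",[todock(c,cast("scene",c2(*q),.056)).round(1) for q in[(650,308),(575,372)]])
print("gate edge",[todock(c,cast("top",c1(*q),.059)).round(1) for q in[(62,458),(62,470),(255,432)]])
print("gate edge sc",[todock(c,cast("scene",c2(*q),.059)).round(1) for q in[(735,288),(580,238)]])
print("tab",[todock(c,cast("top",c1(*q),.062)).round(1) for q in[(155,134),(155,160),(235,140),(235,163)]])
print("tab sc",[todock(c,cast("scene",c2(*q),.062)).round(1) for q in[(482,448),(417,402)]])
print("mug",cast("top",(235,283),.085),"jar",cast("top",(235,160),.065),"keypad",cast("top",(366,294),.029))
E
```

```text
[ 0.5547  0.0324 -1.6639]
[[1.3, 1.0], [3.0, -1.7], [-3.5, -1.6], [-2.8, 1.4], [0.6, 0.8], [1.4, 0.2]]
[ 0.5578  0.0365 -1.6614]
[[3.5, -0.8], [1.1, -1.9], [0.5, -0.6], [-2.2, 1.9], [-2.8, 1.4]]
[ 0.556   0.0342 -1.6615]
[[2.6, 3.2], [4.9, 0.4], [-1.7, -0.0], [-1.5, 3.0], [1.9, 2.7], [2.7, 1.9], [1.7, -3.1], [-0.7, -4.1], [-1.3, -2.8], [-4.0, -0.3], [-4.5, -0.9]]
batt out [array([-68.7,  33.5]), array([-67.6, -36.4]), array([59.4, 32.9]), array([ 59.3, -37.4])]
batt sc [array([-69.9, -28.9]), array([-67.7,  31.5])]
gate edge [array([-97.9, -62. ]), array([-97.5, -68. ]), array([ -2.3, -42.7])]
gate edge sc [array([-97.9, -67.4]), array([ -9.1, -43. ])]
tab [array([-62.2, 105.6]), array([-61.3,  92.1]), array([-21.5, 105. ]), array([-20.8,  93.1])]
tab sc [array([-67.1, 103.9]), array([-21.2, 102.6])]
mug [0.4337 0.2548 0.085 ] jar [0.7161 0.2549 0.065 ] keypad [ 0.4041 -0.0362  0.029 ]
```

The two views agree to about 3 mm:

| Item | Measured |
|---|---|
| Dock | (0.556, 0.034), yaw -1.66 |
| Battery outer end | dock x ≈ -68.5, within the expected 45–75 mm out of the mouth |
| Gate angle | a ≈ 1.78 |
| Bolt tab centre | y ≈ 103 |

I'll turn the tool so that tool x = -dock x and tool y = dock y. That is a turn of +1.243 rad about tool z, with the fingers closing at the same time.

Emit:
{"op": "move_arm", "data": {
  "series": [
    {"linear": [0,0,0],"turn": [0,0,0.124],"gripper": 0},
    {"linear": [0,0,0],"turn": [0,0,0.124],"gripper": 0},
    {"linear": [0,0,0],"turn": [0,0,0.124],"gripper": 0},
    {"linear": [0,0,0],"turn": [0,0,0.124],"gripper": 0},
    {"linear": [0,0,0],"turn": [0,0,0.124],"gripper": 0}
  ]
}}

```text
time: 0.52
tcp_pos: [0.2134, 0.4795, 0.2308]
orientation: [-3.141, 0.0, 2.097]
wrist_force: [-0.2, -0.3, 0.0]
opening: 0.295
grip_force: 0.0
```

Emit:
{"op": "move_arm", "data": {
  "series": [
    {"linear": [0,0,0],"turn": [0,0,0.124],"gripper": 0},
    {"linear": [0,0,0],"turn": [0,0,0.124],"gripper": 0},
    {"linear": [0,0,0],"turn": [0,0,0.124],"gripper": 0},
    {"linear": [0,0,0],"turn": [0,0,0.124],"gripper": 0},
    {"linear": [0,0,0],"turn": [0,0,0.124],"gripper": 0}
  ]
}}

```text
time: 0.93
tcp_pos: [0.2134, 0.4795, 0.2308]
orientation: [-3.141, 0.001, 1.477]
wrist_force: [-0.6, -0.7, 0.1]
opening: -0.002
grip_force: 0.0
```

```bash
cat > s.py <<'E'
from h import *
from bench import env
s=env.get_state();p=np.load("dock.npy")
d=todock(p,s["tcp_pos"])
print("t %.2f dock %s z %.1f rpy %s yawerr %.3f open %.2f"%(s["time"],d.round(1),s["tcp_pos"][2]*1e3,s["orientation"].round(3),s["orientation"][2]-(p[2]+np.pi),s["opening"]))
c,q=np.cos(p[2]),np.sin(p[2]);f=s["wrist_force"];print("F dock",np.round([c*f[0]+q*f[1],-q*f[0]+c*f[1],f[2]],1),"j",s["joint_pos"].round(2))
E
python3 s.py
```

```text
t 0.93 dock [-412.4 -381.5] z 230.8 rpy [-3.141e+00  1.000e-03  1.477e+00] yawerr -0.003 open -0.00
F dock [ 0.7 -0.6  0.1] j [ 1.08  0.05  1.4  -0.    1.69  1.18]
```

Emit:
{"op": "move_arm", "data": {
  "series": [
    {"linear": [-25,32,0],"turn": [0,0,0],"gripper": 0},
    {"linear": [-25,32,0],"turn": [0,0,0],"gripper": 0},
    {"linear": [-25,32,0],"turn": [0,0,0],"gripper": 0},
    {"linear": [-25,32,0],"turn": [0,0,0],"gripper": 0},
    {"linear": [-25,32,0],"turn": [0,0,0],"gripper": 0}
  ]
}}

```text
time: 1.35
tcp_pos: [0.3627, 0.3395, 0.231]
orientation: [-3.141, 0.0, 1.483]
wrist_force: [0.0, 1.4, -0.8]
opening: 0.008
grip_force: 0.0
```

Emit:
{"op": "move_arm", "data": {
  "series": [
    {"linear": [-25,32,0],"turn": [0,0,0],"gripper": 0},
    {"linear": [-25,32,0],"turn": [0,0,0],"gripper": 0},
    {"linear": [-25,32,0],"turn": [0,0,0],"gripper": 0},
    {"linear": [-25,32,0],"turn": [0,0,0],"gripper": 0},
    {"linear": [-25,32,0],"turn": [0,0,0],"gripper": 0}
  ]
}}

```text
time: 1.77
tcp_pos: [0.5113, 0.2007, 0.2309]
orientation: [-3.141, 0.0, 1.483]
wrist_force: [-0.3, 0.9, 0.2]
opening: 0.003
grip_force: 0.0
```

Emit:
{"op": "move_arm", "data": {
  "series": [
    {"linear": [-23,29,0],"turn": [0,0,0],"gripper": 0},
    {"linear": [-22,29,0],"turn": [0,0,0],"gripper": 0},
    {"linear": [0,0,0],"turn": [0,0,0],"gripper": 0}
  ]
}}

```text
time: 2.02
tcp_pos: [0.567, 0.1477, 0.2295]
orientation: [-3.14, 0.002, 1.477]
wrist_force: [-1.0, 0.3, -0.6]
opening: -0.002
grip_force: 0.0
```

```bash
python3 s.py
```

```text
t 2.02 dock [-114.     0.7] z 229.5 rpy [-3.140e+00  2.000e-03  1.477e+00] yawerr -0.003 open -0.00
F dock [-0.2 -1.  -0.6] j [ 0.19  0.23  1.21 -0.    1.7   0.29]
```

Emit:
{"op": "move_arm", "data": {
  "series": [
    {"linear": [0,-2,40],"turn": [0,0,0],"gripper": 0},
    {"linear": [0,0,40],"turn": [0,0,0],"gripper": 0},
    {"linear": [0,0,40],"turn": [0,0,0],"gripper": 0},
    {"linear": [0,0,40],"turn": [0,0,0],"gripper": 0},
    {"linear": [0,0,34],"turn": [0,0,0],"gripper": 0}
  ]
}}

```text
time: 2.43
tcp_pos: [0.5606, 0.1526, 0.034]
orientation: [-3.139, 0.001, 1.483]
wrist_force: [-0.4, -0.1, -0.4]
opening: -0.0
grip_force: 0.0
```

Emit:
{"op": "move_arm", "data": {
  "series": [
    {"linear": [-10,0,0],"turn": [0,0,0],"gripper": 0},
    {"linear": [-10,0,0],"turn": [0,0,0],"gripper": 0},
    {"linear": [-5,0,0],"turn": [0,0,0],"gripper": 0},
    {"linear": [0,0,0],"turn": [0,0,0],"gripper": 0}
  ]
}}

```text
time: 2.77
tcp_pos: [0.5618, 0.1266, 0.0408]
orientation: [3.136, -0.001, 1.481]
wrist_force: [0.8, -0.1, 0.6]
opening: -0.001
grip_force: 0.0
```

```bash
python3 s.py; python3 - <<'E'
from bench import viewer
import cv2
a=viewer.get_image("scene")["img"][150:320,150:380]
cv2.imwrite("pics/c3.png",cv2.resize(cv2.convertScaleAbs(a,alpha=1.4),None,fx=3.4,fy=3.4,interpolation=cv2.INTER_CUBIC))
E
```

```text
t 2.77 dock [-92.6  -2.6] z 40.8 rpy [ 3.136e+00 -1.000e-03  1.481e+00] yawerr 0.001 open -0.00
F dock [0.1 0.8 0.6] j [ 0.16  0.33  1.47 -0.    1.33  0.25]
```

View pics/c3.png

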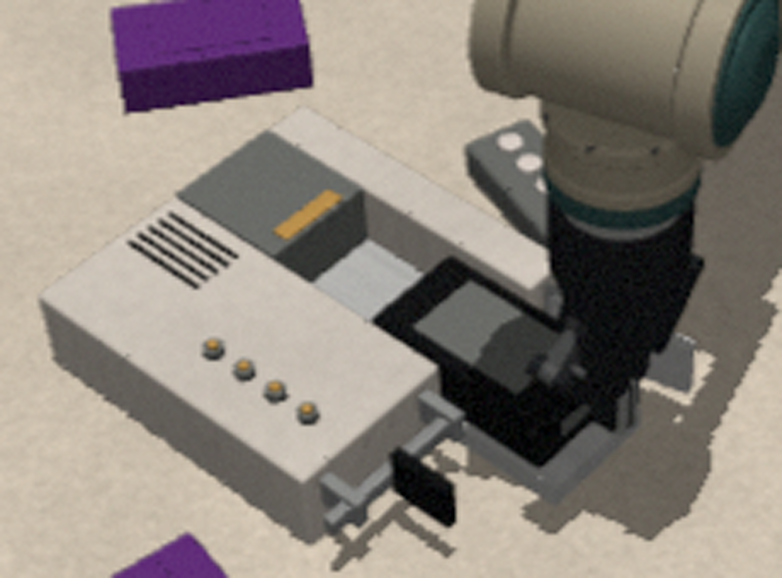

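The fingers stand centrally behind the pack's outer end, over the sill, clear of the gate and the tab (crop px 580,410). Now I'll push.

Emit:
{"op": "move_arm", "data": {
  "series": [
    {"linear": [-6,0,0],"turn": [0,0,0],"gripper": 0},
    {"linear": [-8,0,0],"turn": [0,0,0],"gripper": 0},
    {"linear": [-8,0,0],"turn": [0,0,0],"gripper": 0},
    {"linear": [-8,0,0],"turn": [0,0,0],"gripper": 0},
    {"linear": [-8,0,0],"turn": [0,0,0],"gripper": 0}
  ]
}}

```text
time: 3.23
tcp_pos: [0.5575, 0.0904, 0.0389]
orientation: [3.139, -0.003, 1.483]
wrist_force: [0.9, 4.6, 4.1]
opening: 0.004
grip_force: 2.8
```

```bash
python3 s.py
```

```text
t 3.23 dock [-56.1  -3.7] z 38.9 rpy [ 3.139e+00 -3.000e-03  1.483e+00] yawerr 0.003 open 0.00
F dock [-4.7  0.5  4.1] j [0.09 0.31 1.51 0.   1.32 0.18]
```

Emit:
{"op": "move_arm", "data": {
  "series": [
    {"linear": [-7,0,0],"turn": [0,0,0],"gripper": 0},
    {"linear": [-7,0,0],"turn": [0,0,0],"gripper": 0},
    {"linear": [-6,0,0],"turn": [0,0,0],"gripper": 0},
    {"linear": [-5,0,0],"turn": [0,0,0],"gripper": 0},
    {"linear": [-3,0,0],"turn": [0,0,0],"gripper": 0}
  ]
}}

```text
time: 3.65
tcp_pos: [0.555, 0.0623, 0.0389]
orientation: [3.139, -0.002, 1.483]
wrist_force: [0.4, 6.1, 4.1]
opening: 0.001
grip_force: 3.0
```

```bash
python3 s.py
```

```text
t 3.65 dock [-27.9  -3.5] z 38.9 rpy [ 3.139e+00 -2.000e-03  1.483e+00] yawerr 0.003 open 0.00
F dock [-6.1 -0.1  4.1] j [0.04 0.29 1.53 0.   1.32 0.13]
```

Emit:
{"op": "move_arm", "data": {
  "series": [
    {"linear": [-4,0,0],"turn": [0,0,0],"gripper": 0},
    {"linear": [-4,0,0],"turn": [0,0,0],"gripper": 0},
    {"linear": [-3,0,0],"turn": [0,0,0],"gripper": 0},
    {"linear": [-2,0,0],"turn": [0,0,0],"gripper": 0},
    {"linear": [-2,0,0],"turn": [0,0,0],"gripper": 0}
  ]
}}

```text
time: 4.07
tcp_pos: [0.5537, 0.0478, 0.0389]
orientation: [3.139, -0.002, 1.483]
wrist_force: [0.6, 5.3, 4.8]
opening: -0.001
grip_force: 3.1
```

Emit:
{"op": "move_arm", "data": {
  "series": [
    {"linear": [-2,0,0],"turn": [0,0,0],"gripper": 0},
    {"linear": [-2,0,0],"turn": [0,0,0],"gripper": 0},
    {"linear": [0,0,0],"turn": [0,0,0],"gripper": 0}
  ]
}}

```text
time: 4.32
tcp_pos: [0.5533, 0.0435, 0.0388]
orientation: [3.139, -0.002, 1.483]
wrist_force: [2.0, 4.9, 3.5]
opening: 0.002
grip_force: 2.3
```

```bash
python3 s.py
```

```text
t 4.32 dock [-9.  -3.5] z 38.8 rpy [ 3.139e+00 -2.000e-03  1.483e+00] yawerr 0.003 open 0.00
F dock [-5.   1.6  3.5] j [0.01 0.28 1.54 0.   1.32 0.1 ]
```

Emit:
{"op": "move_arm", "data": {
  "series": [
    {"linear": [-1,0,0],"turn": [0,0,0],"gripper": 0},
    {"linear": [-1,0,0],"turn": [0,0,0],"gripper": 0},
    {"linear": [0,0,0],"turn": [0,0,0],"gripper": 0}
  ]
}}

```text
time: 4.57
tcp_pos: [0.5531, 0.0417, 0.0387]
orientation: [3.139, -0.002, 1.483]
wrist_force: [0.7, 6.4, 4.3]
opening: -0.002
grip_force: 2.8
```

Emit:
{"op": "move_arm", "data": {
  "series": [
    {"linear": [-1,0,0],"turn": [0,0,0],"gripper": 0},
    {"linear": [-1,0,0],"turn": [0,0,0],"gripper": 0},
    {"linear": [0,0,0],"turn": [0,0,0],"gripper": 0}
  ]
}}

```text
time: 4.82
tcp_pos: [0.553, 0.0409, 0.0387]
orientation: [3.139, -0.004, 1.484]
wrist_force: [1.6, 9.8, 4.0]
opening: -0.0
grip_force: 5.4
```

```bash
python3 s.py
```

```text
t 4.82 dock [-6.4 -3.6] z 38.7 rpy [ 3.139 -0.004  1.484] yawerr 0.004 open -0.00
F dock [-9.9  0.7  4. ] j [0.01 0.28 1.54 0.   1.32 0.09]
```

The force is rising exactly where home was expected (tip centre x ≈ -6). I'll give it a little more to be sure, then back off and rise.

Emit:
{"op": "move_arm", "data": {
  "series": [
    {"linear": [-1,0,0],"turn": [0,0,0],"gripper": 0},
    {"linear": [-1,0,0],"turn": [0,0,0],"gripper": 0},
    {"linear": [0,0,0],"turn": [0,0,0],"gripper": 0}
  ]
}}

```text
time: 5.07
tcp_pos: [0.5532, 0.0408, 0.0388]
orientation: [3.138, -0.008, 1.485]
wrist_force: [4.1, 17.8, 3.7]
opening: 0.0
grip_force: 9.4
```

Emit:
{"op": "move_arm", "data": {
  "series": [
    {"linear": [10,0,0],"turn": [0,0,0],"gripper": 0},
    {"linear": [20,0,0],"turn": [0,0,0],"gripper": 0},
    {"linear": [10,0,-38],"turn": [0,0,0],"gripper": 0},
    {"linear": [0,0,-40],"turn": [0,0,0],"gripper": 0},
    {"linear": [0,-40,0],"turn": [0,0,0],"gripper": 0}
  ]
}}

```text
time: 5.48
tcp_pos: [0.5244, 0.0805, 0.1262]
orientation: [3.121, -0.002, 1.482]
wrist_force: [2.0, 0.5, 3.2]
opening: 0.0
grip_force: 0.0
```

Emit:
{"op": "move_arm", "data": {
  "series": [
    {"linear": [10,-40,0],"turn": [0,0,0],"gripper": 0},
    {"linear": [10,-40,0],"turn": [0,0,0],"gripper": 0},
    {"linear": [0,0,0],"turn": [0,0,0],"gripper": 0}
  ]
}}

```text
time: 5.73
tcp_pos: [0.431, 0.1082, 0.1131]
orientation: [-3.135, 0.001, 1.485]
wrist_force: [0.7, -0.6, -0.7]
opening: -0.005
grip_force: 0.0
```

```bash
python3 s.py; python3 - <<'E'
from bench import viewer
import cv2
a=viewer.get_image("top")["img"][150:280,275:450]
b=viewer.get_image("scene")["img"][170:320,150:380]
z=lambda i,k:cv2.resize(cv2.convertScaleAbs(i,alpha=1.4),None,fx=k,fy=k,interpolation=cv2.INTER_CUBIC)
cv2.imwrite("pics/c4.png",z(a,4.5));cv2.imwrite("pics/c5.png",z(b,3.4))
E
```

```text
t 5.73 dock [ -62.3 -131.2] z 113.1 rpy [-3.135e+00  1.000e-03  1.485e+00] yawerr 0.005 open -0.00
F dock [ 0.5  0.7 -0.7] j [ 0.16 -0.1   1.79  0.    1.46  0.25]
```

View pics/c4.png

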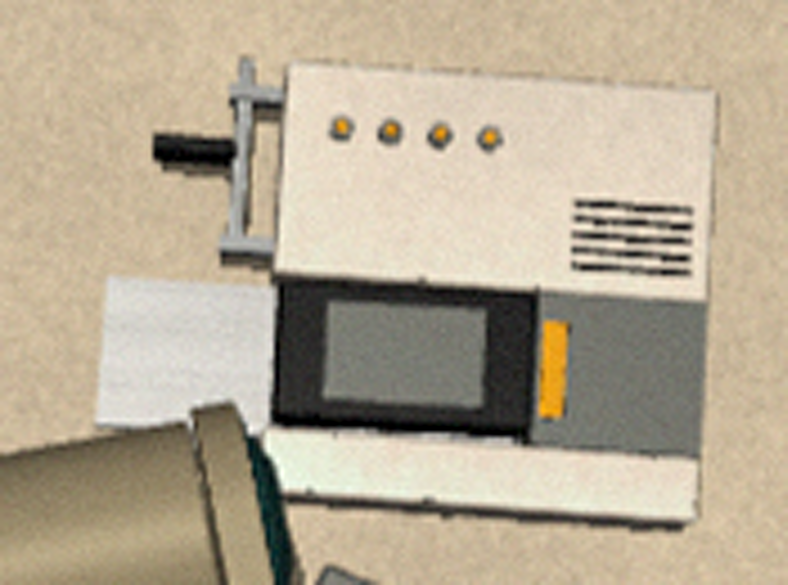

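The pack is home: its inner end touches the contact block at crop px (535,360), its outer end is at the mouth, and it lies flat. Next is the gate. I'll lower the tool outside its outer face and then sweep it round.

Emit:
{"op": "move_arm", "data": {
  "series": [
    {"linear": [2,5,38],"turn": [0,0,0],"gripper": 0},
    {"linear": [2,10,38],"turn": [0,0,0],"gripper": 0},
    {"linear": [0,20,0],"turn": [0,0,0],"gripper": 0},
    {"linear": [0,8,0],"turn": [0,0,0],"gripper": 0},
    {"linear": [0,0,0],"turn": [0,0,0],"gripper": 0}
  ]
}}

```text
time: 6.25
tcp_pos: [0.4833, 0.1071, 0.0399]
orientation: [3.14, 0.0, 1.481]
wrist_force: [1.3, -0.8, 1.3]
opening: -0.001
grip_force: 0.0
```

```bash
python3 s.py
```

```text
t 6.25 dock [-65.9 -79.1] z 39.9 rpy [3.14  0.    1.481] yawerr 0.001 open -0.00
F dock [0.6 1.4 1.3] j [ 0.14  0.13  1.72 -0.    1.3   0.23]
```

Emit:
{"op": "move_arm", "data": {
  "series": [
    {"linear": [4,12,0],"turn": [0,0,0],"gripper": 0},
    {"linear": [3,12,0],"turn": [0,0,0],"gripper": 0},
    {"linear": [0,12,0],"turn": [0,0,0],"gripper": 0},
    {"linear": [0,12,0],"turn": [0,0,0],"gripper": 0},
    {"linear": [-3,8,0],"turn": [0,0,0],"gripper": 0}
  ]
}}

```text
time: 6.67
tcp_pos: [0.5386, 0.1068, 0.0409]
orientation: [3.139, -0.001, 1.483]
wrist_force: [-0.4, 0.1, 0.7]
opening: -0.0
grip_force: 0.3
```

Emit:
{"op": "move_arm", "data": {
  "series": [
    {"linear": [-4,8,0],"turn": [0,0,0],"gripper": 0},
    {"linear": [-4,7,0],"turn": [0,0,0],"gripper": 0},
    {"linear": [-8,7,0],"turn": [0,0,0],"gripper": 0},
    {"linear": [-8,7,0],"turn": [0,0,0],"gripper": 0},
    {"linear": [0,0,0],"turn": [0,0,0],"gripper": 0}
  ]
}}

```text
time: 7.08
tcp_pos: [0.5648, 0.0784, 0.0395]
orientation: [3.141, 0.0, 1.481]
wrist_force: [0.4, 0.2, -0.1]
opening: 0.0
grip_force: 0.0
```

```bash
python3 s.py
```

```text
t 7.08 dock [-44.8   4.7] z 39.5 rpy [3.141 0.    1.481] yawerr 0.001 open 0.00
F dock [-0.2  0.3 -0.1] j [ 0.07  0.32  1.49 -0.    1.33  0.16]
```

Emit:
{"op": "move_arm", "data": {
  "series": [
    {"linear": [-6,4,0],"turn": [0,0,0],"gripper": 0},
    {"linear": [-5,3,0],"turn": [0,0,0],"gripper": 0},
    {"linear": [-4,2,0],"turn": [0,0,0],"gripper": 0},
    {"linear": [-3,0,0],"turn": [0,0,0],"gripper": 0},
    {"linear": [0,0,0],"turn": [0,0,0],"gripper": 0}
  ]
}}

```text
time: 7.5
tcp_pos: [0.5712, 0.061, 0.0393]
orientation: [3.141, 0.0, 1.482]
wrist_force: [-0.7, -0.5, -0.3]
opening: -0.001
grip_force: 0.0
```

Emit:
{"op": "move_arm", "data": {
  "series": [
    {"linear": [-2,0,0],"turn": [0,0,0],"gripper": 0},
    {"linear": [-1,0,0],"turn": [0,0,0],"gripper": 0},
    {"linear": [0,0,0],"turn": [0,0,0],"gripper": 0}
  ]
}}

```text
time: 7.75
tcp_pos: [0.5708, 0.0586, 0.0394]
orientation: [3.141, 0.0, 1.483]
wrist_force: [-0.8, 0.4, 0.3]
opening: 0.001
grip_force: 0.0
```

```bash
python3 s.py; python3 - <<'E'
from bench import viewer
import cv2
z=lambda i,k:cv2.resize(cv2.convertScaleAbs(i,alpha=1.4),None,fx=k,fy=k,interpolation=cv2.INTER_CUBIC)
cv2.imwrite("pics/c6.png",z(viewer.get_image("scene")["img"][170:320,150:380],3.4))
E
```

```text
t 7.75 dock [-25.6  12.5] z 39.4 rpy [3.141 0.    1.483] yawerr 0.003 open 0.00
F dock [-0.3 -0.8  0.3] j [ 0.04  0.33  1.48 -0.    1.33  0.13]
```

View pics/c6.png

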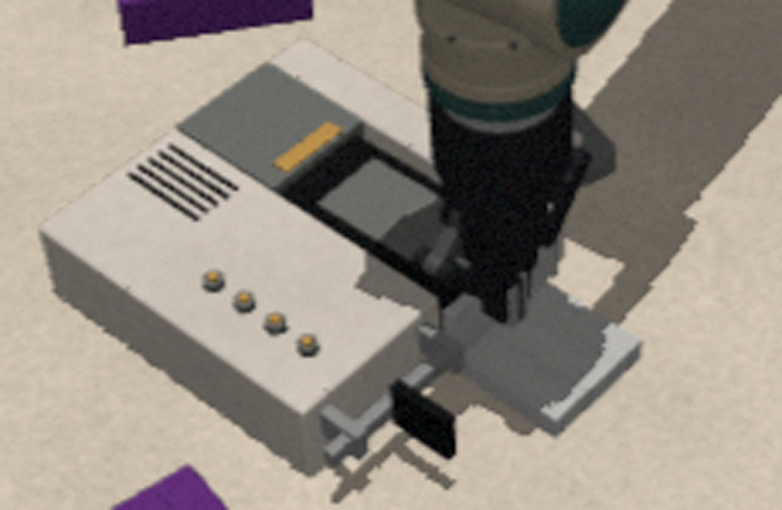

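The gate has followed and is nearly shut: its grey edge is at crop px (460,320), beside the staple. I'll press on until the stop is felt.

Emit:
{"op": "move_arm", "data": {
  "series": [
    {"linear": [-1,0,0],"turn": [0,0,0],"gripper": 0},
    {"linear": [-1,0,0],"turn": [0,0,0],"gripper": 0},
    {"linear": [0,0,0],"turn": [0,0,0],"gripper": 0}
  ]
}}

```text
time: 8.05
tcp_pos: [0.5707, 0.0578, 0.0394]
orientation: [3.141, -0.002, 1.483]
wrist_force: [1.3, 4.6, -0.0]
opening: -0.001
grip_force: 2.7
```

Emit:
{"op": "move_arm", "data": {
  "series": [
    {"linear": [-1,0,0],"turn": [0,0,0],"gripper": 0},
    {"linear": [-1,0,0],"turn": [0,0,0],"gripper": 0},
    {"linear": [0,0,0],"turn": [0,0,0],"gripper": 0}
  ]
}}

```text
time: 8.3
tcp_pos: [0.5707, 0.0576, 0.0394]
orientation: [3.141, -0.005, 1.484]
wrist_force: [1.2, 12.7, -0.5]
opening: -0.002
grip_force: 6.5
```

```bash
python3 s.py
```

```text
t 8.30 dock [-24.6  12.5] z 39.4 rpy [ 3.141 -0.005  1.484] yawerr 0.004 open -0.00
F dock [-12.8   0.   -0.5] j [0.03 0.33 1.48 0.01 1.33 0.12]
```

The gate is against its stop (12.8 N, tip centre x -24.6, expected -25). I'll back off, rise, and go to the far side of the tab.

Emit:
{"op": "move_arm", "data": {
  "series": [
    {"linear": [10,0,0],"turn": [0,0,0],"gripper": 0},
    {"linear": [20,0,0],"turn": [0,0,0],"gripper": 0},
    {"linear": [0,0,-38],"turn": [0,0,0],"gripper": 0},
    {"linear": [0,0,-38],"turn": [0,0,0],"gripper": 0},
    {"linear": [0,20,0],"turn": [0,0,0],"gripper": 0}
  ]
}}

```text
time: 8.72
tcp_pos: [0.5953, 0.084, 0.1246]
orientation: [3.13, -0.002, 1.484]
wrist_force: [0.8, 0.8, 2.1]
opening: -0.0
grip_force: 0.0
```

Emit:
{"op": "move_arm", "data": {
  "series": [
    {"linear": [0,40,0],"turn": [0,0,0],"gripper": 0},
    {"linear": [0,40,0],"turn": [0,0,0],"gripper": 0},
    {"linear": [0,25,0],"turn": [0,0,0],"gripper": 0},
    {"linear": [0,0,0],"turn": [0,0,0],"gripper": 0}
  ]
}}

```text
time: 9.05
tcp_pos: [0.7001, 0.0726, 0.1125]
orientation: [-3.14, 0.001, 1.481]
wrist_force: [-0.9, -0.2, 0.1]
opening: -0.005
grip_force: 0.0
```

```bash
python3 s.py;python3 - <<'E'
from bench import viewer
import cv2
z=lambda i,k:cv2.resize(cv2.convertScaleAbs(i,alpha=1.4),None,fx=k,fy=k,interpolation=cv2.INTER_CUBIC)
cv2.imwrite("pics/c7.png",z(viewer.get_image("scene")["img"][170:320,150:380],3.4))
E
```

```text
t 9.05 dock [-51.3 140. ] z 112.5 rpy [-3.140e+00  1.000e-03  1.481e+00] yawerr 0.001 open -0.00
F dock [ 0.3 -0.9  0.1] j [ 0.05  0.62  0.94 -0.    1.58  0.14]
```

View pics/c7.png

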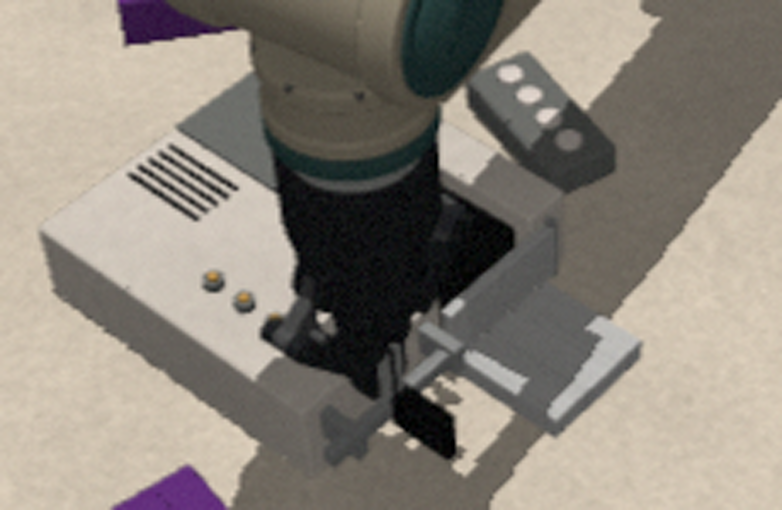

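The gate lies shut across the mouth (crop px 450–555, 230–300) and the fingers are above the outer side of the tab. I'll descend and push along -y.

Emit:
{"op": "move_arm", "data": {
  "series": [
    {"linear": [0,0,37],"turn": [0,0,0],"gripper": 0},
    {"linear": [0,0,37],"turn": [0,0,0],"gripper": 0},
    {"linear": [0,0,0],"turn": [0,0,0],"gripper": 0},
    {"linear": [0,-6,0],"turn": [0,0,0],"gripper": 0},
    {"linear": [0,0,0],"turn": [0,0,0],"gripper": 0}
  ]
}}

```text
time: 9.52
tcp_pos: [0.6915, 0.0745, 0.0439]
orientation: [3.14, -0.0, 1.483]
wrist_force: [-0.3, 0.6, 1.1]
opening: 0.0
grip_force: 0.0
```

```bash
python3 s.py
```

```text
t 9.52 dock [-52.4 131.3] z 43.9 rpy [ 3.14  -0.     1.483] yawerr 0.003 open 0.00
F dock [-0.6 -0.3  1.1] j [0.05 0.65 1.04 0.   1.45 0.14]
```

Emit:
{"op": "move_arm", "data": {
  "series": [
    {"linear": [0,-7,0],"turn": [0,0,0],"gripper": 0},
    {"linear": [0,-6,0],"turn": [0,0,0],"gripper": 0},
    {"linear": [0,-6,0],"turn": [0,0,0],"gripper": 0},
    {"linear": [0,-6,0],"turn": [0,0,0],"gripper": 0},
    {"linear": [0,0,0],"turn": [0,0,0],"gripper": 0}
  ]
}}

```text
time: 9.93
tcp_pos: [0.6666, 0.0765, 0.043]
orientation: [3.139, -0.0, 1.483]
wrist_force: [1.3, 0.7, 0.5]
opening: -0.001
grip_force: 0.3
```

```bash
python3 s.py
```

```text
t 9.93 dock [-52.1 106.3] z 43.0 rpy [ 3.139 -0.     1.483] yawerr 0.003 open -0.00
F dock [-0.8  1.3  0.5] j [0.06 0.58 1.14 0.   1.42 0.15]
```

Emit:
{"op": "move_arm", "data": {
  "series": [
    {"linear": [0,-4,0],"turn": [0,0,0],"gripper": 0},
    {"linear": [0,-3,0],"turn": [0,0,0],"gripper": 0},
    {"linear": [0,0,0],"turn": [0,0,0],"gripper": 0}
  ]
}}

```text
time: 10.18
tcp_pos: [0.6594, 0.0769, 0.0414]
orientation: [-3.141, -0.0, 1.483]
wrist_force: [0.6, -0.4, 0.7]
opening: 0.005
grip_force: 0.3
```

Emit:
{"op": "move_arm", "data": {
  "series": [
    {"linear": [0,-2,0],"turn": [0,0,0],"gripper": 0},
    {"linear": [0,-1,0],"turn": [0,0,0],"gripper": 0},
    {"linear": [0,0,0],"turn": [0,0,0],"gripper": 0}
  ]
}}

```text
time: 10.43
tcp_pos: [0.6569, 0.0771, 0.0413]
orientation: [3.141, -0.0, 1.483]
wrist_force: [1.9, 0.4, 1.1]
opening: -0.001
grip_force: 1.2
```

```bash
python3 s.py
```

```text
t 10.43 dock [-51.9  96.6] z 41.3 rpy [ 3.141 -0.     1.483] yawerr 0.003 open -0.00
F dock [-0.6  1.8  1.1] j [0.06 0.56 1.17 0.   1.41 0.15]
```

Not at the stop yet: the force is still only friction, about 2 N.

Emit:
{"op": "move_arm", "data": {
  "series": [
    {"linear": [0,-2,0],"turn": [0,0,0],"gripper": 0},
    {"linear": [0,-1,0],"turn": [0,0,0],"gripper": 0},
    {"linear": [0,0,0],"turn": [0,0,0],"gripper": 0}
  ]
}}

```text
time: 10.68
tcp_pos: [0.6564, 0.0772, 0.0416]
orientation: [3.134, -0.001, 1.482]
wrist_force: [17.0, 0.3, -4.6]
opening: 0.001
grip_force: 8.1
```

Emit:
{"op": "move_arm", "data": {
  "series": [
    {"linear": [0,-1,0],"turn": [0,0,0],"gripper": 0},
    {"linear": [0,-1,0],"turn": [0,0,0],"gripper": 0},
    {"linear": [0,0,0],"turn": [0,0,0],"gripper": 0}
  ]
}}

```text
time: 10.93
tcp_pos: [0.6561, 0.0772, 0.0418]
orientation: [3.129, -0.001, 1.482]
wrist_force: [25.9, -0.2, -9.7]
opening: 0.001
grip_force: 12.6
```

```bash
python3 s.py
```

```text
t 10.93 dock [-51.8  95.8] z 41.8 rpy [ 3.129e+00 -1.000e-03  1.482e+00] yawerr 0.002 open 0.00
F dock [-2.1 25.8 -9.7] j [ 0.06  0.55  1.19 -0.    1.4   0.15]
```

The bolt is at its end stop (26 N, centre y 95.8, expected about 96). I'll back off along +y, rise and check.

Emit:
{"op": "move_arm", "data": {
  "series": [
    {"linear": [0,10,0],"turn": [0,0,0],"gripper": 0},
    {"linear": [0,20,0],"turn": [0,0,0],"gripper": 0},
    {"linear": [0,0,-35],"turn": [0,0,0],"gripper": 0},
    {"linear": [0,0,-40],"turn": [0,0,0],"gripper": 0},
    {"linear": [0,0,-40],"turn": [0,0,0],"gripper": 0}
  ]
}}

```text
time: 11.35
tcp_pos: [0.6806, 0.0748, 0.1549]
orientation: [-3.136, 0.001, 1.483]
wrist_force: [0.5, 0.3, 1.1]
opening: 0.0
grip_force: 0.0
```

Emit:
{"op": "move_arm", "data": {
  "series": [
    {"linear": [40,0,0],"turn": [0,0,0],"gripper": 0},
    {"linear": [40,0,0],"turn": [0,0,0],"gripper": 0},
    {"linear": [40,-10,0],"turn": [0,0,0],"gripper": 0},
    {"linear": [40,-10,0],"turn": [0,0,0],"gripper": 0},
    {"linear": [0,0,0],"turn": [0,0,0],"gripper": 0}
  ]
}}

```text
time: 11.77
tcp_pos: [0.6731, 0.2439, 0.155]
orientation: [-3.138, -0.002, 1.491]
wrist_force: [0.2, -0.4, 0.8]
opening: -0.001
grip_force: 0.0
```

```bash
python3 s.py;python3 - <<'E'
from bench import viewer
import cv2,numpy as np
z=lambda i,k:cv2.resize(cv2.convertScaleAbs(i,alpha=1.4),None,fx=k,fy=k,interpolation=cv2.INTER_CUBIC)
a=z(viewer.get_image("top")["img"][120:320,200:450],2.4);b=z(viewer.get_image("scene")["img"][200:310,200:360],3.6)
b=cv2.resize(b,(int(b.shape[1]*.45),int(b.shape[0]*.45)))if 0 else b[:480,:]
cv2.imwrite("pics/c8.png",a);cv2.imwrite("pics/c9.png",b)
E
```

```text
t 11.77 dock [-219.4   97.6] z 155.0 rpy [-3.138e+00 -2.000e-03  1.491e+00] yawerr 0.011 open -0.00
F dock [0.4 0.3 0.8] j [0.3  0.64 0.83 0.   1.68 0.38]
```

View pics/c8.png

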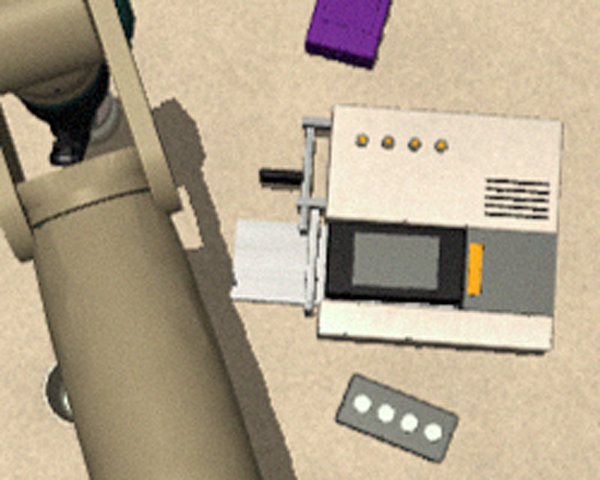

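View pics/c9.png

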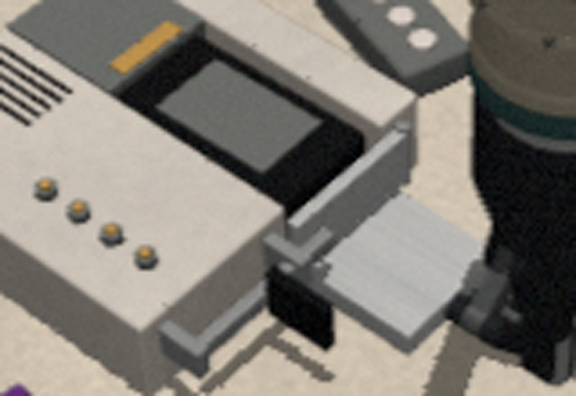

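The pack is home against the contact block, the gate is shut across the mouth (scene crop 290–410, 130–220) and the bolt bar overlaps the gate (300–330, 245). The keypad hasn't moved, and the tool is free at z 155 mm. Handing in.

```bash
python3 -c "
from bench import env
print(env.hand_in())"
```

```text
the job is handed in; nothing more can be done
None
```

I pushed the battery home, swung the gate shut and slid the bolt fully across, in that order, each until the force rose at its stop, and handed the job in at about 12 s; no verdict came back.

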